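# Clamp the tube rack on the shaker with its cam lock

### The arm

A 6-joint arm with a two-finger parallel gripper is mounted at the origin on the work surface. World frame = base frame: x ahead of the robot, y to its left, z up, the work surface at z = 0. Lengths are in m, angles in rad, forces in N, time in s.
With the tool pointing down it reaches from about 0.25 to 0.775 m from the base axis. Payload 8.9 kg.
Tool frame: the origin (TCP) lies between the finger pads; the fingertips stand 17 mm ahead of it and the grasp point (between the pads) lies 2 mm behind it (manip.tip_reach is the x of the fingertips in the tool frame, in m); x points along the fingers, y is the direction in which the jaws open and shut, and the axes are right-handed (so a half turn about x gives the same grasp; the last joint's range is limited). The gripper opens to 85 mm and grips with 20 to 120 N. Pads are 22 mm wide; open, the fingers measure 114 mm over their backs; the gripper's body (76 mm by 85 mm) begins 54 mm behind the grasp point. The pads swing forward as they close: fully open they stand 13 mm farther back than shut.
Start: joints at [1.055, 0.291, -0.153, 1.127, 0, 1.431], TCP at [0.193, 0.488, 0.248] pointing down, gripper open.
Joint ranges: [-2.52, 2.52], [-0.91, 1.74], [-1.3, 1.37], [-1.96, 2.02], [-1.52, 1.47], [-3.14, 3.14]. Speed limits (rad/s): [2.22, 2.22, 2.79, 3.14, 3.14, 3.14].

### API

Orientations are given as a 3x3 rotation matrix whose columns are the frame's x, y, z axes.
In Python, from cell import manip gives the robot as it stands.
- The arm moves only by the tool apply_moves, never from a script. Its argument "increments" is a list of rows, each a list of 7 numbers: the shift along the tool's x, y, z in units of 40 mm (1.0 is 40 mm), then the turn, a rotation vector about the tool's x, y, z in units of 8 degrees (1.0 is 8 degrees), then the closure in counts, from 0 (fully open) to 255 (shut). A call has 1 to 5 rows; each row is the pose to reach, as a shift and turn from the pose commanded when the call began, along the tool's axes at that moment; what a row does not reach only later rows make up. A row lasts 1/10 s, in which the tool goes at most 50 mm and 8.59 degrees, less where a joint would pass 70% of its speed; a pose out of reach is approached as far as the arm can. A call with a gripper value outside its range is refused whole. The fingers move at their own pace and stop on an object; "squeeze" is the grip in N (left out, the last holds). Time passes only in rows, so rows that repeat a pose let the fingers close. It gives the time, the measured TCP pose, the force and the opening at its end, in the units of the state.
- manip.get_obs(): the state, without advancing time (a new reading comes with each control period).
- manip.snapshot(name): name is "side" or "top" or "wrist"; returns (picture, depth): 384x512x3 uint8, red, green, blue; 384x512 float32, m along the optical axis (not along the pixel's ray), 0 where there is no reading.
- manip.camera_info(name): a dict with "fov_y" (degrees; the focal length in pixels is half the picture's height over the tangent of half this angle, whatever the lens; pixels are square), "cx", "cy" (the principal point, pixels), "k1" (the pictures are not rectified: a ray, as slopes to the right and down, at radius r is drawn at 1 + k1 r^2 times it, then the intrinsics apply), "R" (3x3) and "t" (3): a world point X has camera coordinates R X + t; the wrist camera has in their place "mount" (4x4, takes a point from camera to tool coordinates, whose origin is the TCP and whose axes are the tool frame's). Camera axes: x right, y down, z forward; pixel columns grow to the right and rows downward; lengths in m; the calibration is good to about 2 mm. A picture is of the moment at which its call begins: read the wrist's pose just before it. camera_info takes no time and is no camera call.
- manip.hand_in(): hands the job in, once; it reports no verdict.
The state is a dict: "clock": time; "joint_positions": joint angles; "joint_vel": joint speeds; "tau": joint torques, N m; "tool_pos": TCP position; "orientation": TCP orientation; "contact_force": force on the tool from outside, world axes, zero at the start; "ft_torque": the same for the moment, N m; "grip_width": opening from 0.0 (shut) to 1.0 (fully open).
Only numpy, scipy, OpenCV 4.12 (cv2) and the standard library are available. Lean on these libraries where they do the work, as an engineer would, in place of code of your own. Each camera call takes 0.05 s, during which the arm holds its last target. There are 200 camera calls.

### The job

Clamp the blue tube rack on the shaker: turn the red cam lock back to fully open, push the rack gently along its lane until its ball-headed stud is inside the cam and the rack meets the spring plungers, then turn the cam clockwise until the rack is drawn firmly tight against the stop, but do not over-tighten it. Leave the bottles and jars around it where they are.

Things in the scene. Friction and masses are not known exactly. Their poses are not given: they have to be found in the camera images.
- shaker: White laboratory shaker, grey deck, 250 x 380 x 85 mm. Origin: middle of its underside on the bench. Its y axis runs along the rack lane, from the rack towards the cam lock; z up. Deck 85 mm above the bench. The cam's axis stands upright at x = 0, y = +125 mm.
- cam (a joint): Cam lock angle (rad): 0 = fully open (end stop), grows clockwise seen from above, at most 1.75; stays where it is left. While turning it takes 0.1 N m when free, 0.23 to 0.35 when rightly tight, over 0.38 is too much; held still after a step, friction hides part: tight reads 0.09 to 0.15 more than free. The stop's place differs each time, unmeasured: tight comes at 0.8 to 1.6 rad, by feel.
- cam_grip (a point): Height to grip the cam lock's red bar, on the cam's axis, 69 mm above the deck. The bar is 44 mm long, 12 mm wide, from 47 to 85 mm above the deck. Seen from above its length lies along the shaker's y axis when the joint reads 0.7; at 0 it is turned 0.7 rad anticlockwise from that. Hold it firmly.
- cam_slot: The cam's steel spiral wall under its clear cover (70 mm diameter, black stripe over the mouth). Origin: on the cam's axis at deck height; turns with the cam. At joint 0 the mouth (about 20 mm wide) faces the rack; above about 0.3 rad the wall shuts the stud out or, if the stud's head is inside, hooks behind it and draws it in.
- rack: Blue tube rack with ten fixed, capped tubes: 62 mm wide (its x), 120 long (its y, along the lane), end walls 50 high, caps to 72 mm, about 0.4 kg. Origin: middle of its underside. It stands in the lane 30 to 65 mm short of its clamped place, slides under about 1 N, then meets two spring plungers, felt as a rise to 4 to 6 N over 2 mm; behind them are stiff rubber stop pads.
- stud_head (a point): Centre of the 16 mm steel ball head of the stud, 30 mm out from the rack's cam-side end wall, 25 mm above the deck. With the cam open and the rack against the plungers it is 13 to 20 mm from the cam's axis; to be caught by the cam it must be within 21 mm.
- amber_bottle: Amber glass bottle, 84 mm diameter, 170 mm tall; bystander. Origin: middle of its underside.
- wash_bottle: White plastic bottle with a red cap, 64 mm diameter, 160 mm tall; bystander. Origin: middle of its underside.
- vial: Small amber vial with a yellow cap, 26 mm diameter, 45 mm tall, on the shaker's deck; bystander. Origin: middle of its underside.
- jar: Small white jar with a blue cap, 32 mm diameter, 40 mm tall, on the shaker's deck; bystander. Origin: middle of its underside.
- lane (a point): Middle of the shaker's deck, on its surface and on the middle line of the black rack lane. Two steel rails 12 mm high, 9 mm thick, bound the lane: inner faces 33 mm either side of the line, from 135 mm before this point to 65 mm after it (along the shaker's y).
Things that resemble listed ones, but are neither listed nor needed, are in the scene too. There is more than one size of the rack; the job needs the smallest.

How it is judged:
By the outcome, as a careful person would: the job done as asked, in the order asked, and still so for the second after the job is handed in, with the robot touching nothing.
It also fails if it takes over 72 s, if anything falls off the work surface, if the arm or the gripper's body presses on something with over 40 N, if the wrist force passes 120 N, or if a joint passes its speed limit or range.

## Working session

There is one attempt and no reset: what is moved stays moved. The work goes in short steps, Python scripts to look and compute and a tool call to move; the robot and the scene stay as the last step left them, time stands still between calls to the robot, and variables do not carry over. Pictures are saved under pics/ and viewed, about 8 in all and at most 12, crops included, and the job is handed in when it is done.

Besides the shell and the picture viewer there is one more tool, called after "Emit:" by a JSON object that holds its "api" and its "payload". apply_moves: Moves the arm, as the interface text tells. Its arguments: {"type":"object","properties":{"increments":{"type":"array"},"squeeze":{"type":"number"}},"required":["increments"]}

```bash
mkdir -p pics; ls
cat > h.py <<'E'
import numpy as np, cv2
from cell import manip
def cam(n,o=None):
    c=manip.camera_info(n); f=192/np.tan(np.radians(c["fov_y"])/2)
    if "mount" in c:
        M=np.array(c["mount"]); R=np.array(o["orientation"]).reshape(3,3); t=np.array(o["tool_pos"])
        Rw=R@M[:3,:3]; tw=R@M[:3,3]+t
    else:
        R=np.array(c["R"]); Rw=R.T; tw=-R.T@np.array(c["t"])
    return c,f,Rw,tw
def rays(c,f,u,v):
    d=np.stack([(np.asarray(u,float)-c["cx"])/f,(np.asarray(v,float)-c["cy"])/f],-1); s=d.copy()
    for _ in range(10): s=d/(1+c["k1"]*(s**2).sum(-1,keepdims=True))
    return np.concatenate([s,np.ones(s.shape[:-1]+(1,))],-1)
def world(n,u,v,z,o=None):  # z=depth
    c,f,Rw,tw=cam(n,o); return (rays(c,f,u,v)*np.asarray(z)[...,None])@Rw.T+tw
def onplane(n,u,v,h,o=None):
    c,f,Rw,tw=cam(n,o); r=rays(c,f,u,v)@Rw.T; return tw+r*((h-tw[2])/r[...,2])[...,None]
def proj(n,X,o=None):
    c,f,Rw,tw=cam(n,o); p=(np.asarray(X)-tw)@Rw; s=p[...,:2]/p[...,2:]
    s=s*(1+c["k1"]*(s**2).sum(-1,keepdims=True)); return s*f+[c["cx"],c["cy"]]
def snap(n,tag):
    o=manip.get_obs(); im,d=manip.snapshot(n); cv2.imwrite(f"pics/{tag}.png",im[...,::-1]); np.savez(f"pics/{tag}.npz",im=im,d=d,pos=o["tool_pos"],R=o["orientation"]); return o,im,d
E
python3 - <<'E'
from h import *
o,a,d=snap("top","top0"); o2,b,d2=snap("side","side0")
cv2.imwrite("pics/both.png",np.hstack([a,b])[...,::-1]) 
print(o)
for n in("top","side"):
    c,f,R,t=cam(n); print(n,c["k1"],f,t,R.round(2).tolist())
E
```

```text
pics
{'clock': 0.0, 'joint_positions': array([ 1.05466364e+00,  2.91261838e-01, -1.54121191e-01,  1.12671910e+00,
        1.80415211e-05,  1.43149630e+00]), 'joint_vel': array([-0.00048976,  0.0016236 , -0.0012898 ,  0.00015282,  0.00071041,
        0.00094597]), 'tau': array([ 2.94183366e-03, -5.37148082e+01,  3.31366754e+01,  1.61290169e-02,
       -9.43187911e-05, -7.43892372e-06]), 'tool_pos': array([0.19296967, 0.48779731, 0.2477438 ]), 'orientation': array([[-6.60132197e-04,  3.67976803e-01,  9.29834736e-01],
       [-1.12679879e-03,  9.29834075e-01, -3.67977342e-01],
       [-9.99999147e-01, -1.29065034e-03, -1.99177595e-04]]), 'contact_force': array([-0.97438003,  0.07142203,  0.35158313]), 'ft_torque': array([ 0.03288092, -0.00699658,  0.06359744]), 'grip_width': 0.996996431651562}
top 0.03163396165843069 438.9480714202978 [ 3.05951529e-01 -7.97987385e-04  1.58176439e+00] [[-0.0, -0.99, 0.12], [-1.0, 0.0, -0.0], [0.0, -0.12, -0.99]]
side -0.20172113181860266 487.4878818007122 [ 0.36950548 -1.08736856  1.01318098] [[1.0, -0.05, 0.09], [-0.1, -0.62, 0.78], [0.02, -0.79, -0.62]]
```

View pics/top0.png

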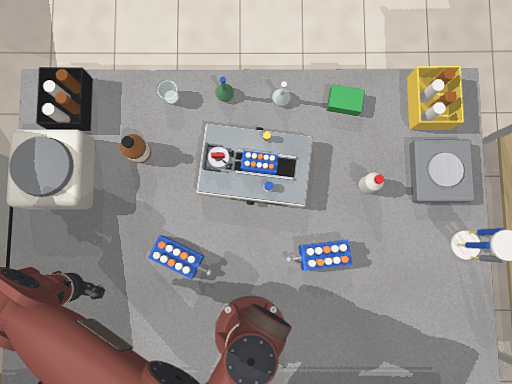

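View pics/side0.png

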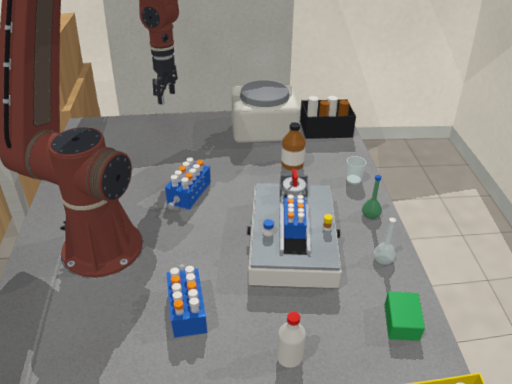

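The top view shows the shaker at about (255,165), with the red cam bar at (218,156) and its lane running toward image-left (+y). There are three blue racks: (260,161) in the shaker lane, and (177,257) and (325,256) on the bench. The one in the lane fits because it looks smallest and stands in the lane. I'll confirm this with a crop and sizes.

Run:
```python
from h import *
z=np.load("pics/top0.npz"); im,d=z["im"],z["d"]
V,U=np.mgrid[:384,:512]; W=world("top",U,V,d)
hsv=cv2.cvtColor(im,cv2.COLOR_RGB2HSV)
box=(U>185)&(U<325)&(V>110)&(V<220)
deck=(box&(abs(W[...,2]-.085)<.012)&(d>0)).astype(np.uint8)
print("z med",np.median(W[...,2][deck>0]))
cn=max(cv2.findContours(deck,0,2)[0],key=cv2.contourArea)
P=W[cn[:,0,1],cn[:,0,0],:2].astype(np.float32); r=cv2.minAreaRect(P); print("deck",r, cv2.boxPoints(r).round(3).tolist())
blue=(cv2.inRange(hsv,(105,150,60),(125,255,255))>0)
n,l,s,ce=cv2.connectedComponentsWithStats(blue.astype(np.uint8))
for i in range(1,n):
    if s[i,4]>60:
        m=l==i; Q=W[m]; 
        hull=cv2.minAreaRect(Q[:,:2].astype(np.float32)); print("blue",ce[i].round(),np.round(hull[0],3),np.round(hull[1],3),hull[2],np.percentile(Q[:,2],[10,50,90]).round(3))
red=(cv2.inRange(hsv,(0,170,100),(6,255,255))>0)&box
v,u=np.nonzero(red); 
Q=onplane("top",u,v,np.full(len(u),.17)); r=cv2.minAreaRect(Q[:,:2].astype(np.float32));print("red",len(u),r,np.median(W[red][:,2]),Q.mean(0))
cv2.imwrite("pics/c1.png",cv2.resize(im[110:220,190:325,::-1],None,fx=5.5,fy=5.5,interpolation=cv2.INTER_CUBIC))
```

```text
z med 0.08521937338475527
deck ((0.5795482397079468, -0.018321186304092407), (0.3810211718082428, 0.24824483692646027), 82.77442169189453) [[0.4320000112056732, -0.19200000166893005], [0.6790000200271606, -0.22300000488758087], [0.7269999980926514, 0.1550000011920929], [0.47999998927116394, 0.1860000044107437]]
blue [259. 165.] [ 0.458 -0.017] [0.123 0.305] 82.15397644042969 [0.094 0.134 0.139]
blue [488. 231.] [ 0.344 -0.755] [0.011 0.018] 54.37018585205078 [0.132 0.173 0.225]
blue [177. 256.] [0.263 0.254] [0.163 0.085] 64.08797454833984 [0.059 0.068 0.073]
blue [323. 254.] [ 0.263 -0.173] [0.097 0.342] 1.8758591413497925 [0.064 0.069 0.074]
blue [478. 245.] [ 0.301 -0.712] [0.015 0.017] 9.992696762084961 [0.139 0.202 0.239]
red 59 ((0.5927859544754028, 0.10429723560810089), (0.036053337156772614, 0.013300384394824505), 89.8799057006836) 0.16823450421366704 [0.59289632 0.10398515 0.17      ]
```

View pics/c1.png

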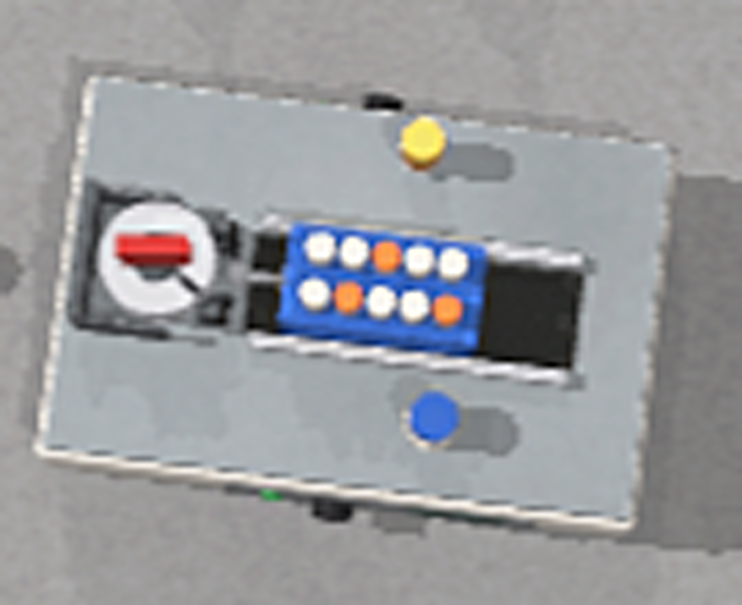

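The enlarged crop confirms the rack in the lane is the right one: about 62x120 mm, against roughly 163x85 mm for the left bench rack, and it stands on the shaker. Its stud faces the cam. The cam bar reads about 0.57 rad, with the stripe turned clockwise from the rack. I'm moving above the cam.

Emit:
{"api": "apply_moves", "payload": {"increments": [[0,-0.45,1.1,1,0,0,0],[0,-0.9,2.2,2,0,0,0],[0,-1.35,3.3,3,0,0,0],[0,-1.8,4.4,4,0,0,0],[0,-2.25,5.5,5,0,0,0]], "squeeze": 60}}

```text
clock: 0.6
tool_pos: [0.3655, 0.322, 0.2482]
orientation: [[-0.0, 0.882, 0.471], [-0.0, 0.471, -0.882], [-1.0, -0.0, -0.0]]
contact_force: [0.9, 0.8, -0.1]
grip_width: 0.998
```

```bash
cat >> h.py <<'E'
O=np.array([.5795,-.0183,.085]); ys=np.array([.126,.992,0]); ys/=np.linalg.norm(ys); xs=np.array([ys[1],-ys[0],0])
def sh(p): p=np.asarray(p)-O; return np.array([p@xs,p@ys,p[2]])
def to(pos,jawdeg,o=None):
    """increments to a TCP position with tool straight down, jaw yaw"""
    from scipy.spatial.transform import Rotation as Ro
    o=o or manip.get_obs(); R=np.array(o["orientation"]).reshape(3,3); a=np.radians(jawdeg)
    y=np.array([np.cos(a),np.sin(a),0]); x=np.array([0,0,-1.]); T=np.c_[x,y,np.cross(x,y)]
    print("t",o["clock"],"shift",(R.T@(np.asarray(pos)-o["tool_pos"])/.04).round(2),"turn",(np.degrees(Ro.from_matrix(R.T@T).as_rotvec())/8).round(2),"yaw",np.degrees(np.arctan2(R[1,1],R[0,1])).round(1),"sh",sh(o["tool_pos"]).round(4),"F",o["contact_force"].round(2),"T",o["ft_torque"].round(3))
E
python3 -c "
from h import *
to([.595,.105,.27],0); print(manip.camera_info('wrist'))"
```

```text
t 0.6 shift [-0.55  2.51  7.49] turn [3.51 0.   0.  ] yaw 28.1 sh [-0.2551  0.3106  0.1632] F [ 0.92  0.8  -0.14] T [ 0.047 -0.057  0.007]
{'fov_y': 58.80088029530506, 'cx': 250.87602888632162, 'cy': 190.17813870633776, 'k1': -0.079729273824068, 'mount': array([[ 7.04661883e-04, -2.63788742e-01,  9.64580221e-01,
        -1.25708153e-01],
       [ 9.99999627e-01,  6.66903026e-04, -5.48155663e-04,
         3.98571493e-04],
       [-4.98684175e-04,  9.64580248e-01,  2.63789114e-01,
        -6.69408470e-02],
       [ 0.00000000e+00,  0.00000000e+00,  0.00000000e+00,
         1.00000000e+00]])}
```

Emit:
{"api": "apply_moves", "payload": {"increments": [[-0.1,0.4,1.15,1,0,0,0],[-0.2,0.8,2.3,2,0,0,0],[-0.3,1.2,3.45,3,0,0,0],[-0.4,1.6,4.6,3.5,0,0,0],[-0.5,2.0,5.75,3.5,0,0,0]]}}

```text
clock: 1.1
tool_pos: [0.5455, 0.1576, 0.2682]
orientation: [[-0.0, 1.0, 0.004], [0.0, 0.004, -1.0], [-1.0, -0.0, -0.0]]
contact_force: [-0.3, 1.8, -1.3]
grip_width: 0.998
```

```bash
python3 -c "
from h import *
to([.595,.105,.27],0)"
```

```text
t 1.1 shift [-0.05  1.23  1.32] turn [ 0.03 -0.    0.  ] yaw 0.3 sh [-0.0559  0.1702  0.1832] F [-0.28  1.79 -1.26] T [ 0.054 -0.     0.04 ]
```

Emit:
{"api": "apply_moves", "payload": {"increments": [[0,0.6,0.7,0,0,0,60],[0,1.2,1.3,0,0,0,100],[0,1.2,1.3,0,0,0,100],[0,1.2,1.3,0,0,0,100]]}}

```text
clock: 1.5
tool_pos: [0.5927, 0.1071, 0.2676]
orientation: [[-0.001, 1.0, 0.006], [0.0, 0.006, -1.0], [-1.0, -0.001, -0.0]]
contact_force: [-0.9, 0.3, 0.3]
grip_width: 0.609
```

Run:
```python
from h import *
o,im,d=snap("wrist","w0"); to([.595,.105,.27],0,o); print(o["grip_width"])
V,U=np.mgrid[:384,:512]; W=world("wrist",U,V,d,o)
hsv=cv2.cvtColor(im,cv2.COLOR_RGB2HSV)
red=((cv2.inRange(hsv,(0,170,90),(6,255,255))|cv2.inRange(hsv,(175,170,90),(180,255,255)))>0)
top=red&(abs(W[...,2]-.170)<.005)&(d>0)
Q=W[top]; r=cv2.minAreaRect(Q[:,:2].astype(np.float32)); print("bar",top.sum(),r,Q.mean(0), sh([*r[0],.17]))
c=Q[:,:2]-Q[:,:2].mean(0); w,v=np.linalg.eigh(c.T@c); a=np.degrees(np.arctan2(v[1,1],v[0,1])); print("ang",a)
blue=(cv2.inRange(hsv,(105,140,50),(125,255,255))>0)&(W[...,2]>.12)&(W[...,2]<.14)
S=(W[blue]-O); print("rack x",np.percentile(S@xs,[1,99]),"y",np.percentile(S@ys,[1,99]))
```

```text
t 1.5 shift [-0.06  0.06  0.05] turn [ 0.04 -0.    0.01] yaw 0.3 sh [-0.0027  0.1261  0.1826] F [-0.87  0.28  0.31] T [0.04  0.007 0.009]
0.6094794414775907
bar 984 ((0.5962464213371277, 0.10753322392702103), (0.011136616580188274, 0.043258313089609146), 0.25790825486183167) [0.59637195 0.10856492 0.17013883] [0.00075749 0.12694042 0.085     ]
ang 90.23389770401786
rack x [-0.02994571  0.03083737] y [-0.01750492  0.04793146]
```

View pics/w0.png

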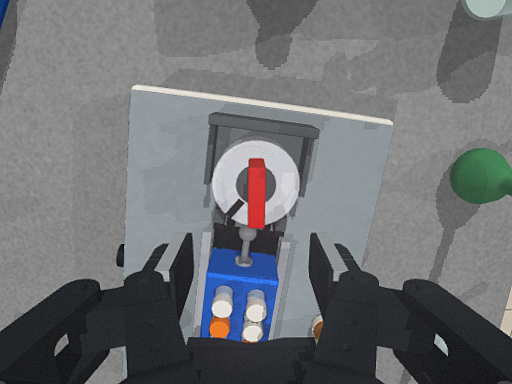

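The wrist view shows the red bar at (256,192), the stripe at (235,209), the stud ball at (248,232) outside the cam cover, and the rack front at row 255. The bar centre is (0.5962, 0.1075) and the joint about 0.57. I'm descending to grip it.

Emit:
{"api": "apply_moves", "payload": {"increments": [[0.9,0.09,0,0,0,0,100],[1.8,0.09,0,0,0,0,100],[2.6,0.09,0,0,0,0,100],[2.88,0.09,0,0,0,0,100],[2.88,0.09,0,0,0,0,100]]}}

```text
clock: 2.05
tool_pos: [0.5949, 0.1084, 0.1521]
orientation: [[-0.003, 1.0, 0.008], [-0.0, 0.008, -1.0], [-1.0, -0.003, 0.0]]
contact_force: [0.7, 0.1, 1.2]
grip_width: 0.606
```

Emit:
{"api": "apply_moves", "payload": {"increments": [[0,0,0,0,0,0,255],[0,0,0,0,0,0,255],[0,0,0,0,0,0,255],[0,0,0,0,0,0,255],[0,0,0,0,0,0,255]], "squeeze": 80}}

```text
clock: 2.55
tool_pos: [0.5963, 0.1078, 0.1549]
orientation: [[0.001, 1.0, 0.007], [0.0, 0.007, -1.0], [-1.0, 0.001, -0.0]]
contact_force: [-5.3, 0.2, 9.3]
grip_width: 0.129
```

```bash
python3 -c "
from h import *
to([.5962,.1075,.152],0); print(manip.get_obs()['grip_width']*85)"
```

```text
t 2.55 shift [ 0.07 -0.    0.01] turn [ 0.05 -0.   -0.01] yaw 0.4 sh [0.0007 0.1272 0.0699] F [-5.27  0.25  9.27] T [0.046 1.097 0.091]
10.931155687817586
```

Emit:
{"api": "apply_moves", "payload": {"increments": [[-0.07,0,0,0,0,0,255],[-0.07,0,0,-1,0,0,255],[-0.07,0,0,-2,0,0,255],[-0.07,0,0,-3,0,0,255],[-0.07,0,0,-3.5,0,0,255]]}}

```text
clock: 3.05
tool_pos: [0.5958, 0.1077, 0.155]
orientation: [[-0.002, 0.877, 0.48], [0.0, 0.48, -0.877], [-1.0, -0.001, -0.001]]
contact_force: [0.1, 0.8, -12.4]
grip_width: 0.127
```

```bash
python3 -c "
from h import *
to([.5962,.1075,.154],32.9); print(manip.get_obs()['grip_width']*85)"
```

```text
t 3.05 shift [0.03 0.01 0.01] turn [-0.52 -0.01  0.01] yaw 28.7 sh [0.0003 0.1271 0.07  ] F [  0.13   0.85 -12.36] T [ 0.237 -0.397 -0.1  ]
10.773067262310315
```

Emit:
{"api": "apply_moves", "payload": {"increments": [[0.03,0,0,-0.3,0,0,255],[0.03,0,0,-0.5,0,0,255],[0.03,0,0,-0.5,0,0,255]]}}

```text
clock: 3.35
tool_pos: [0.5958, 0.1077, 0.155]
orientation: [[-0.001, 0.844, 0.536], [0.0, 0.536, -0.844], [-1.0, -0.001, -0.001]]
contact_force: [-5.8, -0.2, 1.6]
grip_width: 0.128
```

```bash
python3 -c "
from h import *
to([.5962,.1075,.154],32.9)"
```

```text
t 3.35 shift [0.02 0.01 0.01] turn [-0.06 -0.    0.01] yaw 32.4 sh [0.0002 0.1271 0.07  ] F [-5.83 -0.2   1.6 ] T [0.14  0.922 0.094]
```

Emit:
{"api": "apply_moves", "payload": {"increments": [[0,0,0,-0.15,0,0,255],[0,0,0,-0.3,0,0,255],[0,0,0,-0.3,0,0,255]]}}

```text
clock: 3.65
tool_pos: [0.5958, 0.1077, 0.155]
orientation: [[-0.001, 0.822, 0.569], [0.0, 0.569, -0.822], [-1.0, -0.001, -0.001]]
contact_force: [-5.5, 0.5, 1.6]
grip_width: 0.128
```

```bash
python3 -c "
from h import *
to([.5962,.1075,.154],32.9)"
```

```text
t 3.65 shift [0.03 0.01 0.01] turn [ 0.22 -0.01  0.  ] yaw 34.7 sh [0.0003 0.127  0.07  ] F [-5.49  0.46  1.6 ] T [ 0.315  1.009 -1.402]
```

The end stop is reached, with the torque jumping to −1.4 N·m. I'm relaxing it, releasing and rising.

Emit:
{"api": "apply_moves", "payload": {"increments": [[0,0,0,0.22,0,0,255],[0,0,0,0.22,0,0,120],[0,0,0,0.22,0,0,100],[0,0,0,0.22,0,0,100],[-0.2,0,0,0.22,0,0,100]]}}

```text
clock: 4.15
tool_pos: [0.5961, 0.1076, 0.1624]
orientation: [[-0.001, 0.838, 0.546], [-0.0, 0.546, -0.838], [-1.0, -0.001, -0.0]]
contact_force: [-0.1, -0.1, 0.4]
grip_width: 0.605
```

Emit:
{"api": "apply_moves", "payload": {"increments": [[-1,0,0,0,0,0,100],[-2,0,0,0,0,0,100],[-2.8,0,0,0,0,0,100],[-2.8,0,0,0,0,0,100]]}}

```text
clock: 4.55
tool_pos: [0.5988, 0.1078, 0.2804]
orientation: [[0.009, 0.838, 0.546], [0.0, 0.546, -0.838], [-1.0, 0.008, 0.004]]
contact_force: [0.2, -0.0, -0.2]
grip_width: 0.608
```

Run:
```python
from h import *
o,im,d=snap("wrist","w1")
V,U=np.mgrid[:384,:512]; W=world("wrist",U,V,d,o)
hsv=cv2.cvtColor(im,cv2.COLOR_RGB2HSV)
red=((cv2.inRange(hsv,(0,170,90),(6,255,255))|cv2.inRange(hsv,(175,170,90),(180,255,255)))>0)
top=red&(abs(W[...,2]-.170)<.005)&(d>0)
Q=W[top]; r=cv2.minAreaRect(Q[:,:2].astype(np.float32)); print("bar",r)
c=Q[:,:2]-Q[:,:2].mean(0); w,v=np.linalg.eigh(c.T@c); a=np.degrees(np.arctan2(v[1,1],v[0,1]))%180; print("ang",a,"joint",.7-np.radians(a-82.77))
p=O+ys*-.115+np.array([0,0,.145]); print(p); to(p,-7.2,o)
```

```text
bar ((0.5959625840187073, 0.10733183473348618), (0.01059927698224783, 0.04327387362718582), 33.11540985107422)
ang 122.92169606733773 joint -0.0007792966351024555
[ 0.56500957 -0.13238342  0.23      ]
t 4.55 shift [ 1.25 -3.99  4.57] turn [ 5.03  0.01 -0.06] yaw 33.1 sh [0.0032 0.1276 0.1954] F [ 0.21 -0.03 -0.17] T [-0.01   0.01  -0.018]
```

Cam is at 0.00. I'm closing the gripper and moving behind the rack.

Emit:
{"api": "apply_moves", "payload": {"increments": [[0,-0.8,0.9,1,0,0,255],[0.2,-1.6,1.8,2,0,0,255],[0.5,-2.4,2.75,3,0,0,255],[0.9,-3.2,3.65,4,0,0,255],[1.25,-4.0,4.55,5,0,0,255]]}}

```text
clock: 5.1
tool_pos: [0.5608, -0.1318, 0.2239]
orientation: [[-0.001, 0.992, -0.126], [0.0, -0.126, -0.992], [-1.0, -0.001, -0.0]]
contact_force: [0.9, 0.3, 0.5]
grip_width: -0.003
```

Emit:
{"api": "apply_moves", "payload": {"increments": [[0,0,0,0,0,0,255],[0,0,0,0,0,0,255]]}}

```text
clock: 5.3
tool_pos: [0.5609, -0.1311, 0.2242]
orientation: [[-0.002, 0.992, -0.123], [0.001, -0.123, -0.992], [-1.0, -0.002, -0.001]]
contact_force: [0.8, 0.3, -0.3]
grip_width: -0.0
```

Run:
```python
from h import *
o,im,d=snap("wrist","w2")
V,U=np.mgrid[:384,:512]; W=world("wrist",U,V,d,o); hsv=cv2.cvtColor(im,cv2.COLOR_RGB2HSV)
blue=(cv2.inRange(hsv,(105,140,50),(125,255,255))>0)&(W[...,2]>.12)&(W[...,2]<.14)
if blue.sum(): S=(W[blue]-O); print("rack x",np.percentile(S@xs,[1,99]),"y",np.percentile(S@ys,[1,99]))
p=O+ys*-.105+np.array([0,0,.040]); to(p,-7.2,o)
```

```text
rack x [-0.0856492   0.03076851] y [-0.07212966  0.00766023]
t 5.3 shift [ 2.48  0.11 -0.23] turn [ 0.02 -0.01  0.01] yaw -7.0 sh [-0.0042 -0.1142  0.1392] F [ 0.79  0.33 -0.28] T [-0.002 -0.002  0.011]
```

View pics/w2.png

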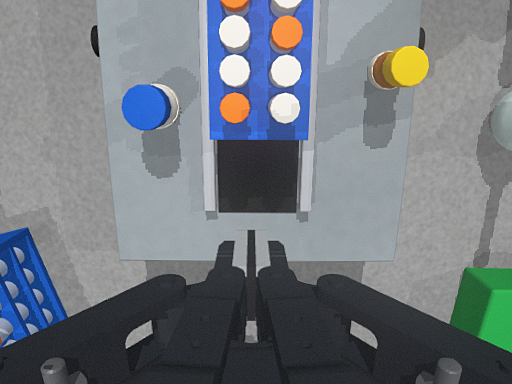

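The rack's rear wall is at row 138 (lane y ≈ −72 mm) and the path behind it is clear. The jar (155,105) and vial (400,68) are outside the lane. I'm descending behind the rack.

Emit:
{"api": "apply_moves", "payload": {"increments": [[0.8,0.1,0,0,0,0,255],[1.7,0.1,0,0,0,0,255],[2.4,0.1,0,0,0,0,255],[2.48,0.1,0,0,0,0,255],[2.48,0.1,-0.2,0,0,0,255]]}}

```text
clock: 5.85
tool_pos: [0.5669, -0.122, 0.1263]
orientation: [[-0.001, 0.993, -0.12], [0.0, -0.12, -0.993], [-1.0, -0.001, -0.0]]
contact_force: [0.2, 0.0, 0.9]
grip_width: -0.002
```

```bash
python3 -c "
from h import *
to(O+ys*-.05+[0,0,.04],-7.2)"
```

```text
t 5.85 shift [ 0.03 -0.01 -1.36] turn [ 0.04 -0.    0.  ] yaw -6.9 sh [ 0.0006 -0.1044  0.0413] F [0.18 0.04 0.88] T [ 0.001 -0.035 -0.066]
```

Emit:
{"api": "apply_moves", "payload": {"increments": [[0,0,-0.25,0,0,0,255],[0,0,-0.5,0,0,0,255],[0,0,-0.7,0,0,0,255],[0,0,-0.85,0,0,0,255],[0,0,-1.0,0,0,0,255]]}}

```text
clock: 6.35
tool_pos: [0.5719, -0.0825, 0.1265]
orientation: [[0.001, 0.993, -0.121], [-0.0, -0.121, -0.993], [-1.0, 0.001, 0.0]]
contact_force: [0.3, -1.6, 0.6]
grip_width: -0.0
```

```bash
python3 -c "
from h import *
to(O+ys*-.05+[0,0,.04],-7.2)"
```

```text
t 6.35 shift [ 0.04 -0.01 -0.37] turn [ 0.03  0.   -0.  ] yaw -6.9 sh [ 0.0005 -0.0646  0.0415] F [ 0.33 -1.58  0.56] T [-0.175  0.033  0.043]
```

Emit:
{"api": "apply_moves", "payload": {"increments": [[0,0,-0.05,0,0,0,255],[0,0,-0.1,0,0,0,255],[0,0,-0.1,0,0,0,255]]}}

```text
clock: 6.65
tool_pos: [0.572, -0.079, 0.126]
orientation: [[-0.0, 0.993, -0.121], [0.0, -0.121, -0.993], [-1.0, -0.0, -0.0]]
contact_force: [-0.2, -0.6, 0.1]
grip_width: 0.003
```

```bash
python3 -c "
from h import *
to(O+ys*-.05+[0,0,.04],-7.2)"
```

```text
t 6.65 shift [ 0.03 -0.   -0.28] turn [ 0.03 -0.    0.  ] yaw -7.0 sh [ 0.0002 -0.0611  0.041 ] F [-0.17 -0.59  0.14] T [ 0.018 -0.04  -0.01 ]
```

Emit:
{"api": "apply_moves", "payload": {"increments": [[0,0,-0.05,0,0,0,255],[0,0,-0.1,0,0,0,255]]}}

```text
clock: 6.85
tool_pos: [0.5725, -0.0753, 0.126]
orientation: [[-0.0, 0.993, -0.121], [-0.0, -0.121, -0.993], [-1.0, -0.0, 0.0]]
contact_force: [-0.2, -0.8, 0.3]
grip_width: -0.002
```

Emit:
{"api": "apply_moves", "payload": {"increments": [[0,0,-0.03,0,0,0,255],[0,0,-0.05,0,0,0,255]]}}

```text
clock: 7.05
tool_pos: [0.5728, -0.0731, 0.126]
orientation: [[-0.0, 0.993, -0.121], [-0.0, -0.121, -0.993], [-1.0, -0.0, 0.0]]
contact_force: [0.1, -0.4, -0.8]
grip_width: 0.004
```

Emit:
{"api": "apply_moves", "payload": {"increments": [[0,0,-0.03,0,0,0,255],[0,0,-0.05,0,0,0,255]]}}

```text
clock: 7.25
tool_pos: [0.573, -0.0711, 0.126]
orientation: [[-0.0, 0.993, -0.121], [-0.0, -0.121, -0.993], [-1.0, -0.0, 0.0]]
contact_force: [-0.5, -2.0, -1.3]
grip_width: 0.003
```

Emit:
{"api": "apply_moves", "payload": {"increments": [[0,0,-0.03,0,0,0,255],[0,0,-0.03,0,0,0,255]]}}

```text
clock: 7.45
tool_pos: [0.5731, -0.0701, 0.126]
orientation: [[-0.0, 0.993, -0.121], [-0.0, -0.121, -0.993], [-1.0, -0.0, 0.0]]
contact_force: [-0.5, -3.0, -1.0]
grip_width: 0.002
```

Emit:
{"api": "apply_moves", "payload": {"increments": [[0,0,-0.03,0,0,0,255],[0,0,-0.03,0,0,0,255]]}}

```text
clock: 7.65
tool_pos: [0.5732, -0.0692, 0.1261]
orientation: [[-0.0, 0.993, -0.121], [-0.001, -0.121, -0.993], [-1.0, -0.0, 0.001]]
contact_force: [-2.1, -5.4, -0.7]
grip_width: -0.001
```

```bash
python3 -c "
from h import *
to(O+ys*-.05+[0,0,.04],-7.2)"
```

```text
t 7.65 shift [ 0.03 -0.   -0.03] turn [0.03 0.01 0.  ] yaw -7.0 sh [ 0.0001 -0.0513  0.0411] F [-2.07 -5.43 -0.66] T [-0.985  0.295  0.014]
```

The force has risen to 5.8 N, so the plungers are met (stud about 16 mm from the axis). I'm backing off, rising and returning over the cam.

Emit:
{"api": "apply_moves", "payload": {"increments": [[0,0,0.2,0,0,0,255],[0,0,0.7,0,0,0,255],[-1,0,0.9,0,0,0,255],[-2.2,0,0.9,0,0,0,255],[-3.4,0,0.9,0,0,0,255]]}}

```text
clock: 8.15
tool_pos: [0.5685, -0.1047, 0.2635]
orientation: [[-0.001, 0.993, -0.121], [0.001, -0.121, -0.993], [-1.0, -0.001, -0.001]]
contact_force: [0.9, -0.0, 0.6]
grip_width: -0.001
```

```bash
python3 -c "
from h import *
to([.596,.1075,.27],33)"
```

```text
t 8.15 shift [-0.16  0.04 -5.35] turn [-5.   -0.01  0.  ] yaw -7.0 sh [-0.     -0.0871  0.1785] F [ 0.92 -0.01  0.62] T [-0.063 -0.086  0.036]
```

Emit:
{"api": "apply_moves", "payload": {"increments": [[-0.1,0,-1.1,-1,0,0,100],[-0.15,0,-2.2,-2,0,0,100],[-0.15,0,-3.3,-3,0,0,100],[-0.15,0,-4.4,-4,0,0,100],[-0.15,0.04,-5.35,-5,0,0,100]]}}

```text
clock: 8.65
tool_pos: [0.5964, 0.1099, 0.2683]
orientation: [[0.0, 0.835, 0.551], [0.001, 0.551, -0.835], [-1.0, 0.001, -0.001]]
contact_force: [0.4, 0.3, 0.5]
grip_width: 0.606
```

Emit:
{"api": "apply_moves", "payload": {"increments": [[0,0,0,0,0,0,100],[0,0,0,0,0,0,100]]}}

```text
clock: 8.85
tool_pos: [0.5964, 0.1085, 0.2679]
orientation: [[-0.0, 0.838, 0.546], [0.0, 0.546, -0.838], [-1.0, -0.0, -0.0]]
contact_force: [0.9, -0.4, -0.1]
grip_width: 0.604
```

Run:
```python
from h import *
o,im,d=snap("wrist","w3"); to([.596,.1075,.154],33,o); print(o["grip_width"])
V,U=np.mgrid[:384,:512]; W=world("wrist",U,V,d,o); hsv=cv2.cvtColor(im,cv2.COLOR_RGB2HSV)
blue=(cv2.inRange(hsv,(105,140,50),(125,255,255))>0)&(abs(W[...,2]-.135)<.004)
S=(W[blue]-O); print("rack x",np.percentile(S@xs,[1,99]),"front y",np.percentile(S@ys,[98,99.5]))
cv2.imwrite("pics/w3c.png",cv2.resize(im[100:300,150:360,::-1],None,fx=2.5,fy=2.5,interpolation=cv2.INTER_CUBIC))
```

```text
t 8.85 shift [ 2.85 -0.02  0.02] turn [ 0.01 -0.    0.  ] yaw 33.1 sh [0.0008 0.1279 0.1829] F [ 0.93 -0.38 -0.12] T [-0.029  0.034 -0.016]
0.6040026291158227
rack x [-0.03216302  0.02925504] front y [0.07801228 0.07828612]
```

View pics/w3c.png

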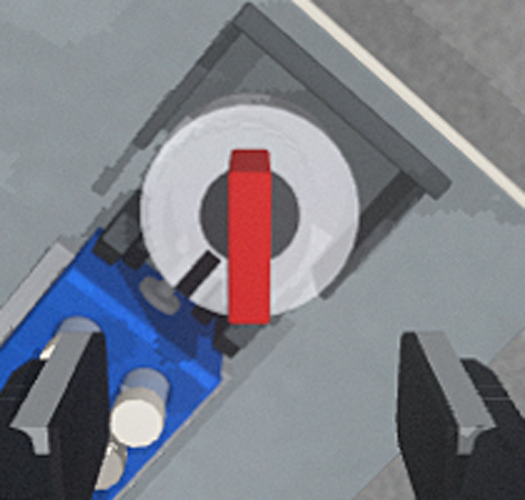

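The crop shows the stripe facing the rack with the stud under the cam cover, and the rack front at lane y ≈ 78 mm, which puts the stud about 17–18 mm from the axis. I'm gripping the bar.

Emit:
{"api": "apply_moves", "payload": {"increments": [[0.9,-0.02,0.02,0,0,0,100],[1.8,-0.02,0.02,0,0,0,100],[2.6,-0.02,0.02,0,0,0,100],[2.83,-0.02,0.02,0,0,0,100],[2.83,-0.02,0.02,0,0,0,100]]}}

```text
clock: 9.4
tool_pos: [0.5955, 0.1055, 0.1541]
orientation: [[-0.002, 0.839, 0.544], [-0.0, 0.544, -0.839], [-1.0, -0.002, -0.001]]
contact_force: [0.4, 0.4, 0.2]
grip_width: 0.613
```

Emit:
{"api": "apply_moves", "payload": {"increments": [[0,0,0,0,0,0,255],[0,0,0,0,0,0,255],[0,0,0,0,0,0,255],[0,0,0,0,0,0,255],[0,0,0,0,0,0,255]], "squeeze": 80}}

```text
clock: 9.9
tool_pos: [0.5967, 0.1062, 0.1567]
orientation: [[0.002, 0.838, 0.545], [-0.001, 0.545, -0.838], [-1.0, 0.001, 0.002]]
contact_force: [-2.9, -3.0, 8.5]
grip_width: 0.123
```

```bash
python3 -c "
from h import *
to([.596,.1075,.1545],33); print(manip.get_obs()['grip_width']*85)"
```

```text
t 9.9 shift [ 0.05  0.   -0.04] turn [ 0.    0.01 -0.01] yaw 33.0 sh [0.0014 0.1257 0.0717] F [-2.93 -2.96  8.47] T [-0.528  0.676 -0.156]
10.452328797632596
```

Emit:
{"api": "apply_moves", "payload": {"increments": [[0,0,0,0.7,0,0,255],[0,0,0,1.4,0,0,255],[0,0,0,2.1,0,0,255],[0,0,0,2.1,0,0,255],[0,0,0,2.1,0,0,255]]}}

```text
clock: 10.4
tool_pos: [0.5965, 0.1061, 0.1567]
orientation: [[0.002, 0.96, 0.279], [-0.001, 0.279, -0.96], [-1.0, 0.001, 0.002]]
contact_force: [-4.2, -3.7, 9.8]
grip_width: 0.129
```

```bash
cat > r.py <<'E'
from h import *
o=manip.get_obs(); R=np.array(o["orientation"]).reshape(3,3); y=np.degrees(np.arctan2(R[1,1],R[0,1]))
print("yaw",y.round(2),"joint~",np.radians(33.0-y).round(3),"F",o["contact_force"].round(1),"T",o["ft_torque"].round(3),"p",sh(o["tool_pos"]).round(4),"tau6",o["tau"][5].round(3),o["clock"])
E
python3 r.py
```

```text
yaw 16.21 joint~ 0.293 F [-4.2 -3.7  9.8] T [-0.653  0.889 -0.083] p [0.0012 0.1255 0.0717] tau6 0.02 10.4
```

Emit:
{"api": "apply_moves", "payload": {"increments": [[0,0,0,0.6,0,0,255],[0,0,0,1.2,0,0,255],[0,0,0,1.7,0,0,255],[0,0,0,1.7,0,0,255],[0,0,0,1.7,0,0,255]]}}

```text
clock: 10.9
tool_pos: [0.5963, 0.1061, 0.1567]
orientation: [[0.001, 0.999, 0.046], [-0.001, 0.046, -0.999], [-1.0, 0.001, 0.001]]
contact_force: [-4.9, -3.9, 8.8]
grip_width: 0.125
```

```bash
python3 r.py
```

```text
yaw 2.62 joint~ 0.53 F [-4.9 -3.9  8.8] T [-0.676  0.966 -0.114] p [0.001  0.1255 0.0717] tau6 -0.013 10.9
```

Emit:
{"api": "apply_moves", "payload": {"increments": [[-0.05,-0.03,0.03,0.25,0,0,255],[-0.05,-0.03,0.03,0.5,0,0,255],[-0.05,-0.03,0.03,0.75,0,0,255],[-0.05,-0.03,0.03,1.0,0,0,255]]}}

```text
clock: 11.3
tool_pos: [0.5961, 0.106, 0.1568]
orientation: [[0.002, 0.996, -0.094], [0.001, -0.094, -0.996], [-1.0, 0.002, -0.001]]
contact_force: [5.8, 2.6, -12.3]
grip_width: 0.131
```

```bash
python3 r.py
```

```text
yaw -5.4 joint~ 0.67 F [  5.8   2.6 -12.3] T [ 0.472 -1.194  0.051] p [0.0008 0.1254 0.0718] tau6 -0.475 11.3
```

Emit:
{"api": "apply_moves", "payload": {"increments": [[0,0,0,0,0,0,255],[0,0,0,0,0,0,255]]}}

```text
clock: 11.5
tool_pos: [0.5961, 0.106, 0.1568]
orientation: [[0.002, 0.996, -0.093], [0.001, -0.093, -0.996], [-1.0, 0.002, -0.001]]
contact_force: [5.8, 4.3, -11.2]
grip_width: 0.125
```

```bash
python3 r.py
```

```text
yaw -5.33 joint~ 0.669 F [  5.8   4.3 -11.2] T [ 0.514 -1.236 -0.112] p [0.0008 0.1254 0.0718] tau6 -0.056 11.5
```

Emit:
{"api": "apply_moves", "payload": {"increments": [[0.025,0.015,-0.015,0.25,0,0,255],[0.025,0.015,-0.015,0.5,0,0,255],[0.025,0.015,-0.015,0.75,0,0,255]]}}

```text
clock: 11.8
tool_pos: [0.5961, 0.106, 0.1567]
orientation: [[0.001, 0.98, -0.198], [-0.0, -0.198, -0.98], [-1.0, 0.001, -0.0]]
contact_force: [-0.1, -0.1, -0.6]
grip_width: 0.131
```

```bash
python3 r.py
```

```text
yaw -11.41 joint~ 0.775 F [-0.1 -0.1 -0.6] T [-0.103  0.073  0.152] p [0.0008 0.1254 0.0717] tau6 -0.447 11.8
```

Emit:
{"api": "apply_moves", "payload": {"increments": [[0,0,0,0,0,0,255],[0,0,0,0,0,0,255]]}}

```text
clock: 12.0
tool_pos: [0.5961, 0.1061, 0.1567]
orientation: [[0.001, 0.981, -0.196], [0.0, -0.196, -0.981], [-1.0, 0.001, -0.0]]
contact_force: [-1.0, -0.3, 5.0]
grip_width: 0.127
```

```bash
python3 r.py
```

```text
yaw -11.29 joint~ 0.773 F [-1.  -0.3  5. ] T [-0.005  0.286 -0.103] p [0.0008 0.1255 0.0717] tau6 -0.008 12.0
```

Emit:
{"api": "apply_moves", "payload": {"increments": [[0,0,0,0.25,0,0,255],[0,0,0,0.5,0,0,255]]}}

```text
clock: 12.2
tool_pos: [0.596, 0.1061, 0.1567]
orientation: [[0.001, 0.964, -0.265], [0.0, -0.265, -0.964], [-1.0, 0.001, -0.0]]
contact_force: [-2.2, -0.0, 4.4]
grip_width: 0.128
```

```bash
python3 r.py
```

```text
yaw -15.35 joint~ 0.844 F [-2.2 -0.   4.4] T [-0.026  0.309  0.164] p [0.0007 0.1254 0.0717] tau6 -0.476 12.2
```

Emit:
{"api": "apply_moves", "payload": {"increments": [[0,0,0,0,0,0,255],[0,0,0,0,0,0,255]]}}

```text
clock: 12.4
tool_pos: [0.596, 0.106, 0.1567]
orientation: [[0.001, 0.965, -0.264], [0.0, -0.264, -0.965], [-1.0, 0.001, -0.001]]
contact_force: [-1.3, 0.2, 5.8]
grip_width: 0.123
```

```bash
python3 r.py
```

```text
yaw -15.28 joint~ 0.843 F [-1.3  0.2  5.8] T [ 0.055  0.409 -0.086] p [0.0008 0.1254 0.0717] tau6 -0.04 12.4
```

Emit:
{"api": "apply_moves", "payload": {"increments": [[0,0,0,0.25,0,0,255],[0,0,0,0.5,0,0,255]]}}

```text
clock: 12.6
tool_pos: [0.596, 0.106, 0.1567]
orientation: [[0.001, 0.944, -0.331], [0.0, -0.331, -0.944], [-1.0, 0.001, -0.0]]
contact_force: [-2.5, 0.3, 6.3]
grip_width: 0.122
```

```bash
python3 r.py
```

```text
yaw -19.34 joint~ 0.913 F [-2.5  0.3  6.3] T [-0.021  0.435  0.152] p [0.0007 0.1254 0.0717] tau6 -0.462 12.6
```

Emit:
{"api": "apply_moves", "payload": {"increments": [[0,0,0,0,0,0,255],[0,0,0,0,0,0,255]]}}

```text
clock: 12.8
tool_pos: [0.596, 0.106, 0.1567]
orientation: [[0.001, 0.944, -0.33], [0.0, -0.33, -0.944], [-1.0, 0.001, -0.001]]
contact_force: [-2.8, 0.8, 4.7]
grip_width: 0.122
```

```bash
python3 r.py
```

```text
yaw -19.28 joint~ 0.912 F [-2.8  0.8  4.7] T [ 0.037  0.434 -0.072] p [0.0007 0.1254 0.0717] tau6 -0.043 12.8
```

Emit:
{"api": "apply_moves", "payload": {"increments": [[0,0,0,0.25,0,0,255],[0,0,0,0.5,0,0,255]]}}

```text
clock: 13.0
tool_pos: [0.5959, 0.1061, 0.1567]
orientation: [[0.001, 0.918, -0.396], [0.0, -0.396, -0.918], [-1.0, 0.001, -0.001]]
contact_force: [-2.5, 0.3, 5.8]
grip_width: 0.125
```

```bash
python3 r.py
```

```text
yaw -23.33 joint~ 0.983 F [-2.5  0.3  5.8] T [-0.017  0.47   0.179] p [0.0006 0.1254 0.0717] tau6 -0.451 13.0
```

Emit:
{"api": "apply_moves", "payload": {"increments": [[0,0,0,0,0,0,255],[0,0,0,0,0,0,255]]}}

```text
clock: 13.2
tool_pos: [0.5959, 0.1061, 0.1567]
orientation: [[0.001, 0.919, -0.395], [0.0, -0.395, -0.919], [-1.0, 0.001, -0.001]]
contact_force: [-1.5, 0.6, 5.7]
grip_width: 0.126
```

```bash
python3 r.py
```

```text
yaw -23.27 joint~ 0.982 F [-1.5  0.6  5.7] T [-0.031  0.574 -0.081] p [0.0006 0.1255 0.0717] tau6 -0.034 13.2
```

Emit:
{"api": "apply_moves", "payload": {"increments": [[0,0,0,0.25,0,0,255],[0,0,0,0.5,0,0,255]]}}

```text
clock: 13.4
tool_pos: [0.5959, 0.1061, 0.1567]
orientation: [[0.001, 0.888, -0.459], [0.0, -0.459, -0.888], [-1.0, 0.001, -0.001]]
contact_force: [-2.9, 0.4, 5.3]
grip_width: 0.123
```

```bash
python3 r.py
```

```text
yaw -27.33 joint~ 1.053 F [-2.9  0.4  5.3] T [-0.02   0.531  0.18 ] p [0.0006 0.1255 0.0717] tau6 -0.424 13.4
```

Emit:
{"api": "apply_moves", "payload": {"increments": [[0,0,0,0,0,0,255],[0,0,0,0,0,0,255]]}}

```text
clock: 13.6
tool_pos: [0.5959, 0.1061, 0.1567]
orientation: [[0.001, 0.889, -0.458], [0.0, -0.458, -0.889], [-1.0, 0.001, -0.001]]
contact_force: [-2.4, -0.0, 5.5]
grip_width: 0.132
```

```bash
python3 r.py
```

```text
yaw -27.27 joint~ 1.052 F [-2.4 -0.   5.5] T [-0.005  0.505 -0.048] p [0.0006 0.1255 0.0717] tau6 -0.028 13.6
```

Emit:
{"api": "apply_moves", "payload": {"increments": [[0,0,0,0.25,0,0,255],[0,0,0,0.5,0,0,255]]}}

```text
clock: 13.8
tool_pos: [0.5958, 0.1061, 0.1567]
orientation: [[0.001, 0.854, -0.52], [0.0, -0.52, -0.854], [-1.0, 0.001, -0.001]]
contact_force: [-2.4, 0.9, 6.1]
grip_width: 0.126
```

```bash
python3 r.py
```

```text
yaw -31.32 joint~ 1.123 F [-2.4  0.9  6.1] T [-0.002  0.575  0.293] p [0.0005 0.1254 0.0717] tau6 -0.372 13.8
```

Emit:
{"api": "apply_moves", "payload": {"increments": [[0,0,0,0,0,0,255],[0,0,0,0,0,0,255]]}}

```text
clock: 14.0
tool_pos: [0.5958, 0.1061, 0.1567]
orientation: [[0.001, 0.855, -0.519], [0.0, -0.519, -0.855], [-1.0, 0.0, -0.001]]
contact_force: [-4.4, 1.4, 6.1]
grip_width: 0.122
```

```bash
python3 r.py
```

```text
yaw -31.27 joint~ 1.122 F [-4.4  1.4  6.1] T [ 0.097  0.537 -0.015] p [0.0005 0.1255 0.0717] tau6 0.001 14.0
```

Emit:
{"api": "apply_moves", "payload": {"increments": [[0,0,0,0.1,0,0,255],[0,0,0,0.2,0,0,255]]}}

```text
clock: 14.2
tool_pos: [0.5958, 0.1061, 0.1567]
orientation: [[0.001, 0.84, -0.543], [0.0, -0.543, -0.84], [-1.0, 0.0, -0.001]]
contact_force: [-3.0, 0.5, 6.0]
grip_width: 0.126
```

```bash
python3 r.py
```

```text
yaw -32.87 joint~ 1.15 F [-3.   0.5  6. ] T [-0.025  0.549  0.233] p [0.0005 0.1255 0.0717] tau6 0.007 14.2
```

Emit:
{"api": "apply_moves", "payload": {"increments": [[0,0,0,0,0,0,255],[0,0,0,0,0,0,255]]}}

```text
clock: 14.4
tool_pos: [0.5959, 0.1061, 0.1567]
orientation: [[0.001, 0.84, -0.543], [0.0, -0.543, -0.84], [-1.0, 0.0, -0.001]]
contact_force: [-2.8, 1.1, 6.3]
grip_width: 0.123
```

```bash
python3 r.py
```

```text
yaw -32.86 joint~ 1.149 F [-2.8  1.1  6.3] T [0.016 0.596 0.071] p [0.0006 0.1255 0.0717] tau6 0.084 14.4
```

Emit:
{"api": "apply_moves", "payload": {"increments": [[0,0,0,0,0,0,255]]}}

```text
clock: 14.5
tool_pos: [0.5958, 0.1061, 0.1567]
orientation: [[0.001, 0.84, -0.543], [0.0, -0.543, -0.84], [-1.0, 0.0, -0.001]]
contact_force: [-2.4, 0.4, 6.2]
grip_width: 0.123
```

```bash
python3 r.py
```

```text
yaw -32.86 joint~ 1.149 F [-2.4  0.4  6.2] T [0.065 0.565 0.086] p [0.0005 0.1255 0.0717] tau6 0.072 14.5
```

Emit:
{"api": "apply_moves", "payload": {"increments": [[0,0,0,0,0,0,255]]}}

```text
clock: 14.6
tool_pos: [0.5958, 0.1061, 0.1567]
orientation: [[0.001, 0.84, -0.543], [0.0, -0.543, -0.84], [-1.0, 0.0, -0.001]]
contact_force: [-1.6, -0.3, 6.3]
grip_width: 0.125
```

```bash
python3 r.py
```

```text
yaw -32.86 joint~ 1.15 F [-1.6 -0.3  6.3] T [0.053 0.534 0.066] p [0.0005 0.1255 0.0717] tau6 0.072 14.6
```

Torque while turning rose from about 0.15 free to 0.29, then 0.23 on the slow step. That puts the cam in the lower half of the tight band. One tiny step more as confirmation.

Emit:
{"api": "apply_moves", "payload": {"increments": [[0,0,0,0.1,0,0,255]]}}

```text
clock: 14.7
tool_pos: [0.5958, 0.1061, 0.1567]
orientation: [[0.001, 0.832, -0.554], [0.0, -0.554, -0.832], [-1.0, 0.0, -0.001]]
contact_force: [-3.1, 1.1, 6.2]
grip_width: 0.122
```

```bash
python3 r.py
```

```text
yaw -33.66 joint~ 1.163 F [-3.1  1.1  6.2] T [0.052 0.607 0.277] p [0.0005 0.1254 0.0717] tau6 -0.131 14.7
```

Emit:
{"api": "apply_moves", "payload": {"increments": [[0,0,0,0,0,0,255],[0,0,0,0,0,0,255]]}}

```text
clock: 14.9
tool_pos: [0.5958, 0.1061, 0.1567]
orientation: [[0.001, 0.832, -0.554], [0.0, -0.554, -0.832], [-1.0, 0.0, -0.001]]
contact_force: [-3.5, 0.2, 6.4]
grip_width: 0.128
```

```bash
python3 r.py
```

```text
yaw -33.66 joint~ 1.163 F [-3.5  0.2  6.4] T [0.054 0.606 0.143] p [0.0005 0.1255 0.0717] tau6 0.103 14.9
```

Moving torque is 0.28 N·m, mid-band, so I'm releasing and withdrawing.

Emit:
{"api": "apply_moves", "payload": {"increments": [[0,0,0,0,0,0,120],[0,0,0,0,0,0,100],[0,0,0,0,0,0,100],[0,0,0,0,0,0,100],[-0.3,0,0,0,0,0,100]]}}

```text
clock: 15.4
tool_pos: [0.5947, 0.1058, 0.1669]
orientation: [[-0.003, 0.831, -0.556], [-0.0, -0.556, -0.832], [-1.0, -0.002, 0.002]]
contact_force: [0.2, -0.4, -0.8]
grip_width: 0.611
```

Emit:
{"api": "apply_moves", "payload": {"increments": [[-1,0,0,0,0,0,100],[-2,0,0,0,0,0,100],[-2.8,0,0,0,0,0,100],[-2.8,0,0,0,0,0,100]]}}

```text
clock: 15.8
tool_pos: [0.5979, 0.1061, 0.2857]
orientation: [[0.008, 0.832, -0.555], [0.0, -0.555, -0.832], [-1.0, 0.007, -0.005]]
contact_force: [0.8, 1.1, 0.4]
grip_width: 0.608
```

Run:
```python
from h import *
o,im,d=snap("wrist","w4")
V,U=np.mgrid[:384,:512]; W=world("wrist",U,V,d,o); hsv=cv2.cvtColor(im,cv2.COLOR_RGB2HSV)
red=((cv2.inRange(hsv,(0,170,90),(6,255,255))|cv2.inRange(hsv,(175,170,90),(180,255,255)))>0)
Q=W[red&(abs(W[...,2]-.170)<.005)]; c=Q[:,:2]-Q[:,:2].mean(0); w,v=np.linalg.eigh(c.T@c); a=np.degrees(np.arctan2(v[1,1],v[0,1]))%180; print("joint",.7-np.radians(a-82.77))
blue=(cv2.inRange(hsv,(105,140,50),(125,255,255))>0)&(abs(W[...,2]-.135)<.004)
S=(W[blue]-O); print("rack x",np.percentile(S@xs,[1,99]),"front y",np.percentile(S@ys,[98,99.5]),o["contact_force"])
t,_=manip.snapshot("top"); a=cv2.imread("pics/top0.png"); cv2.imwrite("pics/end.png",np.hstack([cv2.resize(t[90:250,110:400,::-1],(580,320)),]))
cv2.imwrite("pics/end2.png",np.vstack([cv2.resize(im[:,:,::-1],(580,435))[:280],cv2.resize(t[90:250,110:400,::-1],(580,320))]))
```

```text
joint 1.1566708842504063
rack x [-0.03135449  0.02831893] front y [0.07982548 0.08014627] [0.79675592 1.05805658 0.41793344]
```

View pics/end2.png

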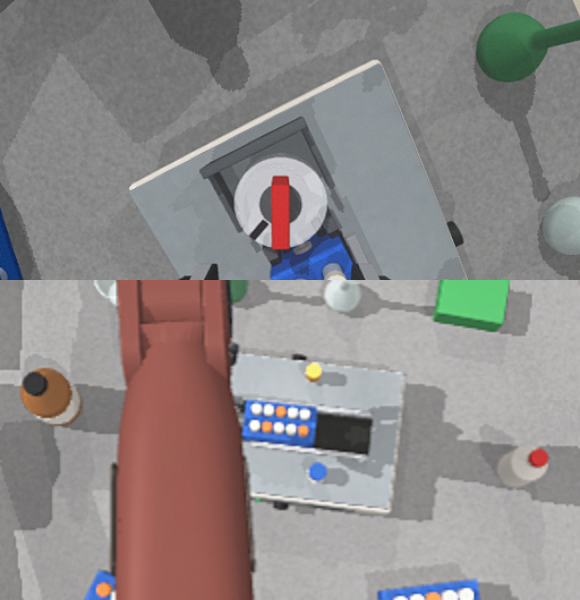

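The cam bar stays at 1.157 rad and the rack front has drawn in from 78.2 to 80.1 mm. The bottles, vial and jar look undisturbed. Handing in.

```bash
python3 -c "
from cell import manip
print(manip.hand_in())"
```

```text
the job is handed in; nothing more can be done
None
```

The rack is clamped and the job is handed in at about 16 s on the clock. I turned the cam back to its end stop (camera reading 0.00 rad) and pushed the rack with the closed fingers until the force rose to about 5.8 N at the plungers. I then turned the cam clockwise to about 1.16 rad and let go.

**Tightness:** the last turning torque was about 0.28 N·m, against about 0.15 free by the same sensor and inside the 0.23–0.35 band.

**After release:** the bar stayed at 1.157 rad and the rack had moved 1.9 mm further in. The bystanders looked undisturbed in the last top view.

**Check that disagreed:** the held-still torque came out about 0.24 N·m above free after the final small steps, more than the 0.09–0.15 expected. After the last full-size step, at 1.12 rad, it had been about 0.09 above free. I think the slow small steps left more friction in the reading, so I trusted the turning torque.

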